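# Prop the incubator hood open

## Task

The clear hood of the dry-block incubator stands open, leaning back. Swing the red-knobbed prop rod up out of its clip and over into the yellow slot on the hood, fully home, so that the hood is propped open; leave the hood standing open as it is and let go.

Things in the scene. Friction and masses are not known exactly. Their poses are not given: they have to be found in the camera images.
- knob (a point): Centre of the red drum knob (30 mm across, 26 mm long, flat ends to either side of the swing) on the free end of the steel prop rod, 12 mm thick. At the start the rod lies level in an open-topped clip, pointing straight away from the hood; it is then 40 mm above the incubator's deck, nothing else within 60 mm. The rod's hinge is stiff: 2 N at the knob moves it and it stays where left. Rods with other knobs are not it.
- pivot (a point): Hinge point of the prop rod, 200 mm from the knob's centre, 140 mm above the bench. The rod swings only in the upright plane through itself, about a level axis here: up from the clip, past vertical and over towards the hood, 120 degrees in all, until it stops in the slot, leaning over 60 degrees above level (knob's centre then 313 mm above the bench).
- seat (a point): Point on the prop rod's centre line, 138 mm from the pivot and 62 mm from the knob's centre, just on the knob's side of a brass collar (28 mm across). This is the part of the rod that goes into the slot.
- slot (a point): Centre of the 20 mm wide slot in the yellow fork plate (6 mm thick) beside the open hood, in the plane of the rod's swing, open towards the incoming rod. With the rod home the seat point lies here, the collar under the plate, the knob above. The hood's edge is 75 mm to the side of that plane, 341 mm high; the hood leans back 10 degrees on a stop and falls shut if pulled over.

How it is judged:
By the outcome, as a careful person would: the job done as asked, in the order asked, and still so for the second after the job is handed in, with the robot touching nothing.
It also fails if it takes over 42 s, if anything falls off the work surface, if the arm or the gripper's body presses on something with over 40 N, if the wrist force passes 120 N, or if a joint passes its speed limit or range.

## Robot

A 6-joint arm with a two-finger parallel gripper is mounted at the origin on the work surface. World frame = base frame: x ahead of the robot, y to its left, z up, the work surface at z = 0. Lengths are in mm, angles in rad, forces in N, time in s.
With the tool pointing down it reaches from about 400 to 925 mm from the base axis. Payload 12.5 kg.
Tool frame: the origin (TCP) lies between the finger pads; the fingertips stand 11 mm ahead of it and the grasp point (between the pads) lies 8 mm behind it (env.tip_extent is the distance from the TCP to the fingertips, in mm); x points along the fingers, z is the direction in which the jaws open and shut, and the axes are right-handed (so a half turn about x gives the same grasp; the last joint's range is limited). The gripper opens to 95 mm and grips with 3 to 60 N. Pads are 20 mm wide; open, the fingers measure 119 mm over their backs; the gripper's body (75 mm by 180 mm) begins 59 mm behind the grasp point.
Start: joints at [0.996, 0.491, 1.559, -0, 1.092, -0.106], TCP at [282.372, 557.595, 225.661] pointing down, gripper open.
Joint ranges: [-3.1, 3.1], [-0.84, 2.19], [0.05, 2.79], [-1.13, 4.28], [0.06, 2.93], [-2.69, 2.69]. Speed limits (rad/s): [2.22, 2.22, 2.79, 3.14, 3.14, 3.14].

## Interface

Orientations are given as [roll, pitch, yaw] about the fixed x, y, z axes, in that order (R = Rz(yaw) Ry(pitch) Rx(roll)).
In Python, from cell import status, imaging, env gives the robot as it stands. The module is installed in compiled form; this text tells all that it offers.
- The arm moves only by the tool apply_moves, never from a script. Its argument "increments" is a list of rows, each a list of 5 numbers: the closure, from 0 (fully open) to 1 (shut), then the shift along the tool's x, y, z in mm, then the turn about the tool's x in degrees. A call has 1 to 10 rows; each row shifts and turns the commanded pose from where the row before left it, along the tool's axes as they then stand; what a row does not reach is not made up. A row lasts 1/10 s, in which the tool goes at most 50 mm and 8.59 degrees, less where a joint would pass 70% of its speed; a pose out of reach is approached as far as the arm can. A call with a gripper value outside its range is refused whole. The fingers move at their own pace and stop on an object; the grip force is fixed at half the most. Time passes only in rows, so rows that do not move let the fingers close. It gives the time, the measured TCP pose, the force and the opening at its end, in the units of the state.
- status.state(): the state, without advancing time (a new reading comes with each control period).
- imaging.read_camera(name): name is "scene" or "side" or "wrist"; returns a dict with "pixels" (420x560x3 uint8, red, green, blue), "fovy" (degrees; the focal length in pixels is half the picture's height over the tangent of half this angle, whatever the lens; pixels are square), "cx", "cy" (the principal point, pixels), "R" (3x3) and "t" (3): a world point X has camera coordinates R X + t. Camera axes: x right, y down, z forward; pixel columns grow to the right and rows downward; lengths in mm; the calibration is good to about 2 mm. The wrist camera is an equidistant fisheye: a pixel r from the principal point sees the ray r / f radians off the axis. A picture is of the moment at which its call begins. There is no depth.
- env.job_done(): hands the job in, once; it reports no verdict.
The state is a dict: "t": time; "joints": joint angles; "qvel": joint speeds; "tau": joint torques, N m; "eef_pos": TCP position; "tcp_rot": TCP orientation; "ft_force": force on the tool from outside, world axes, zero at the start; "moment": the same for the moment, N m; "opening": opening from 0.0 (shut) to 1.0 (fully open).
Only numpy, scipy, OpenCV 4.12 (cv2) and the standard library are available. Lean on these libraries where they do the work, as an engineer would, in place of code of your own. Each camera call takes 0.05 s, during which the arm holds its last target. There are 200 camera calls.

## Working session

There is one attempt and no reset: what is moved stays moved. The work goes in short steps, Python scripts to look and compute and a tool call to move; the robot and the scene stay as the last step left them, time stands still between calls to the robot, and variables do not carry over. Pictures are saved under pics/ and viewed, about 8 in all and at most 12, crops included, and the job is handed in when it is done.

Besides the shell and the picture viewer there is one more tool, called after "Call:" as a command line: name --pt "numbers of a row" for each row, then --argument value for the rest. apply_moves: Moves the arm, as the interface text tells. Its arguments: {"type":"object","properties":{"increments":{"type":"array"}},"required":["increments"]}

```bash
ls; mkdir -p pics; cat > h.py <<'E'
import numpy as np, cv2
from cell import status, imaging, env
def cam(n,save=None):
    c=imaging.read_camera(n)
    c['R']=np.array(c['R']);c['t']=np.array(c['t']);c['f']=210/np.tan(np.radians(c['fovy'])/2)
    if save: cv2.imwrite('pics/'+save,c['pixels'][:,:,::-1])
    c['name']=n
    return c
def ray(c,u,v):
    d=np.array([u-c['cx'],v-c['cy']])/c['f']
    if c['name']=='wrist':
        r=np.linalg.norm(d); k=np.array([*(d/r*np.sin(r) if r>0 else d),np.cos(r)])
    else: k=np.array([*d,1.])
    k=c['R'].T@k
    return -c['R'].T@c['t'],k/np.linalg.norm(k)
def onz(c,u,v,z):
    o,k=ray(c,u,v);return o+k*(z-o[2])/k[2]
def tri(*obs):
    A=np.zeros((3,3));b=np.zeros(3);rs=[ray(*o) for o in obs]
    for o,k in rs:
        P=np.eye(3)-np.outer(k,k);A+=P;b+=P@o
    p=np.linalg.solve(A,b)
    return p,[np.linalg.norm((np.eye(3)-np.outer(k,k))@(p-o)) for o,k in rs]
def proj(c,X):
    p=c['R']@X+c['t'];
    if c['name']=='wrist':
        r=np.linalg.norm(p[:2]);th=np.arctan2(r,p[2]);return c['f']*th*p[:2]/r+[c['cx'],c['cy']]
    return c['f']*p[:2]/p[2]+[c['cx'],c['cy']]
E
python3 - <<'E'
from h import *
cs=[cam(n,n+'0.png') for n in('scene','side','wrist')]
for c in cs: print(c['name'],c['fovy'],c['cx'],c['cy'],(-c['R'].T@c['t']).round(),c['R'].round(2).tolist())
print(status.state())
cv2.imwrite('pics/a.png',cv2.resize(cs[0]['pixels'][:,:,::-1],(800,600)))
E
```

```text
pics
scene 55.15419324157776 279.5199410233049 204.64186513989816 [836. 406. 758.] [[-0.81, 0.59, 0.01], [0.42, 0.59, -0.69], [-0.41, -0.55, -0.73]]
side 53.171627589806576 281.3299116161809 213.82125147346764 [ 510. -440.  731.] [[1.0, -0.09, 0.01], [-0.06, -0.73, -0.68], [0.07, 0.68, -0.73]]
wrist 65.70646984690485 282.668983040156 208.88860818969326 [206. 596. 384.] [[0.45, 0.89, -0.0], [0.85, -0.43, 0.3], [0.26, -0.14, -0.95]]
{'t': 0.15, 'joints': array([ 9.96358624e-01,  4.91445326e-01,  1.55933376e+00, -1.84573532e-05,
        1.09174012e+00, -1.05617868e-01]), 'qvel': array([-7.70957221e-04, -3.46716004e-03,  5.24569725e-04, -4.07708339e-04,
       -3.26094676e-05, -1.27291209e-05]), 'tau': array([ 2.49731449e-03, -6.12890339e+01, -2.58280903e+01,  6.92764646e-02,
        4.72784182e-02, -9.14155544e-05]), 'eef_pos': array([282.28599368, 557.40699993, 225.17256672]), 'tcp_rot': array([ 3.05364238,  1.56986963, -2.12755792]), 'ft_force': array([ 0.01402654, -0.29005828, -0.52014016]), 'moment': array([0.00377843, 0.01641183, 0.00468524]), 'opening': 0.9960308970473418}
```

View pics/scene0.png

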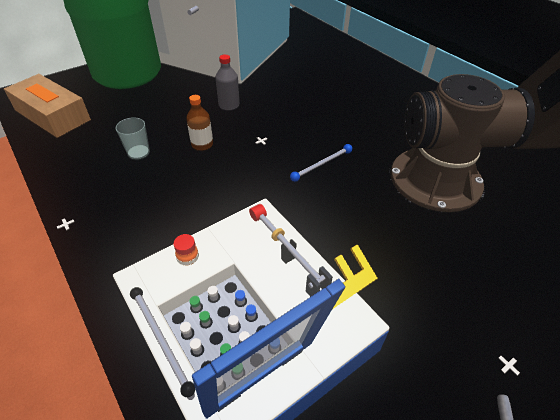

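View pics/side0.png

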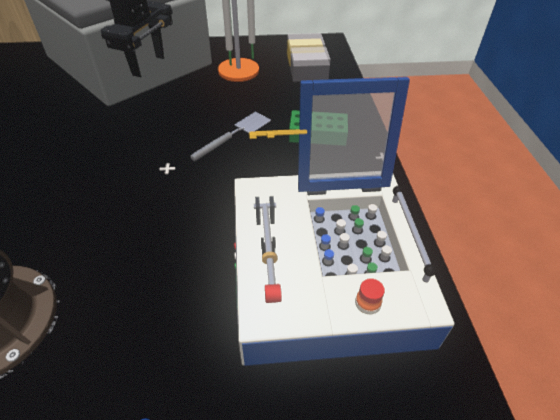

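The scene view shows the red knob at (258,212), collar at (278,234), pivot near (318,280) and yellow fork near (355,275). In the side view the knob is at (273,293), pivot near (265,205), and the fork edge-on at (278,133).

```bash
python3 - <<'E'
from h import *
s=cam('scene');d=cam('side')
def blobs(c,lo,hi,amin=30):
    h=cv2.cvtColor(c['pixels'],cv2.COLOR_RGB2HSV);m=cv2.inRange(h,lo,hi)
    n,l,st,ce=cv2.connectedComponentsWithStats(m)
    return [(st[i].tolist(),ce[i].round(1).tolist()) for i in range(1,n) if st[i][4]>amin]
for c in(s,d):
    print(c['name'],'red',blobs(c,(0,170,90),(4,255,255)),'yel',blobs(c,(18,150,100),(32,255,255)))
print(tri((s,258,212),(d,273,293)))
print('collar',tri((s,278,234.5),(d,269.5,257)))
a=cv2.resize(s['pixels'][190:320,230:400],None,fx=3.5,fy=3.5,interpolation=cv2.INTER_CUBIC)
b=cv2.resize(d['pixels'][110:310,220:330],None,fx=2.3,fy=2.3,interpolation=cv2.INTER_CUBIC)
b=cv2.resize(d['pixels'][110:310,230:320],(200,455),interpolation=cv2.INTER_CUBIC)
cv2.imwrite('pics/crop1.png',np.hstack([a,b])[:,:,::-1]);print(a.shape)
E
```

```text
scene red [([219, 55, 11, 9, 81], [224.4, 58.7]), ([250, 205, 16, 15, 128], [258.4, 210.5]), ([173, 234, 22, 17, 272], [183.5, 242.1])] yel [([333, 245, 45, 63, 1076], [354.7, 274.3])]
side red [] yel [([249, 130, 58, 9, 296], [274.1, 132.8])]
(array([538.83918254, -69.98332693, 140.59944716]), [np.float64(0.7813522264484225), np.float64(0.7813522264484682)])
collar (array([539.31842458,   2.93575753, 140.81955616]), [np.float64(0.013842324501976344), np.float64(0.013842324501902344)])
(455, 595, 3)
```

View pics/crop1.png

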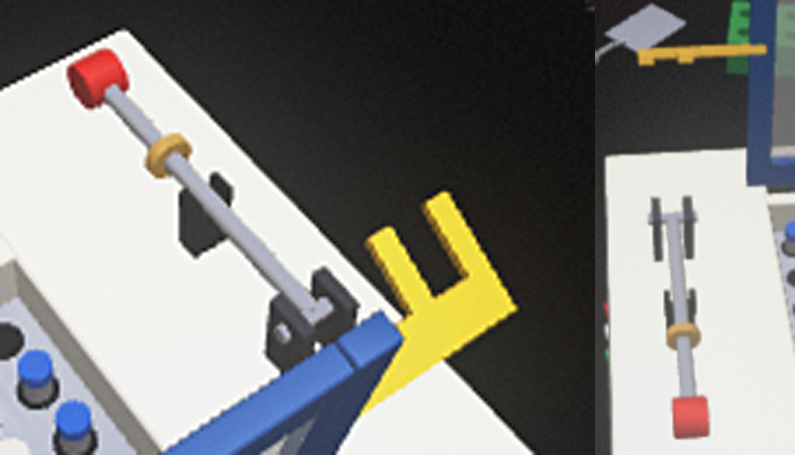

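```bash
cat >> h.py <<'E'
from scipy.spatial.transform import Rotation as Ro
def tool():
    s=status.state();return s['eef_pos'],Ro.from_euler('xyz',s['tcp_rot']).as_matrix(),s
E
python3 - <<'E'
from h import *
s=cam('scene');d=cam('side')
print('pivot',tri((s,320.9,278),(d,264.7,204.5)))
# fork tine tips / slot corners: rays onto plane of slot
for u,v in ((441,195),(381,237),(467,277),(432,299),(425,200),(392,232)): print(onz(s,230+u/3.5,190+v/3.5,265).round())
p,R,st=tool();print(p,R.round(3).tolist())
g=np.array([539,-70,380]);print(R.T@(g-p))
E
```

```text
pivot (array([537.91679362, 130.09816508, 143.12908633]), [np.float64(1.7279585837430746), np.float64(1.72795858374306)])
[514. 172. 265.]
[551. 173. 265.]
[535. 210. 265.]
[554. 209. 265.]
[521. 170. 265.]
[545. 174. 265.]
[282.33972203 557.54819942 225.52627345] [[-0.0, -0.892, 0.452], [-0.0, 0.452, 0.892], [-1.0, 0.0, -0.0]]
[-154.40845691 -512.49803827 -443.9112099 ]
```

Call:
apply_moves --pt "0.35 -20 0 0 7.89" --pt "0.35 -20 0 0 7.89" --pt "0.35 -20 0 0 7.89" --pt "0.35 -20 0 0 7.89" --pt "0.35 -20 0 0 7.89" --pt "0.35 -20 0 0 7.89" --pt "0.35 -20 0 0 7.89" --pt "0.35 -20 0 0 7.89" --pt "0.35 0 -30 12 0" --pt "0.35 0 -30 12 0"

```text
t: 1.35
eef_pos: [306.3, 497.1, 385.8]
tcp_rot: [0.772, 1.57, 0.773]
ft_force: [0.7, 1.0, -0.2]
opening: 0.65
```

Call:
apply_moves --pt "0.35 0 -30 12 0" --pt "0.35 0 -30 12 0" --pt "0.35 0 -30 12 0" --pt "0.35 0 -30 12 0" --pt "0.35 0 -30 12 0" --pt "0.35 0 -30 12 0" --pt "0.35 0 -30 12 0" --pt "0.35 0 -30 12 0" --pt "0.35 0 -30 12 0" --pt "0.35 0 -30 12 0"

```text
t: 2.35
eef_pos: [426.7, 196.3, 385.8]
tcp_rot: [0.472, 1.57, 0.473]
ft_force: [-0.4, 0.8, -0.4]
opening: 0.646
```

Call:
apply_moves --pt "0.35 0 -30 12 0" --pt "0.35 0 -30 12 0" --pt "0.35 0 -30 12 0" --pt "0.35 0 -30 12 0" --pt "0.35 0 -30 12 0" --pt "0.35 0 -30 12 0" --pt "0.35 0 -30 12 0" --pt "0.35 0 -30 12 0" --pt "0.35 0 -30 12 0" --pt "0.35 0 0 0 0"

```text
t: 3.35
eef_pos: [535.4, -75.1, 385.0]
tcp_rot: [-2.737, 1.57, -2.74]
ft_force: [-0.4, 0.6, -0.1]
opening: 0.65
```

Call:
apply_moves --pt "0.35 25 1 0.6 0" --pt "0.35 25 1 0.6 0" --pt "0.35 25 1 0.6 0" --pt "0.35 25 1 0.6 0" --pt "0.35 25 1 0.6 0" --pt "0.35 25 0 0.5 0" --pt "0.35 0 0 0 0"

```text
t: 4.05
eef_pos: [536.7, -66.3, 233.2]
tcp_rot: [2.859, 1.566, 2.86]
ft_force: [0.2, 0.4, 0.3]
opening: 0.649
```

```bash
python3 - <<'E'
from h import *
w=cam('wrist','w1.png');p,R,st=tool();print(p,R.round(3).tolist())
h=cv2.cvtColor(w['pixels'],cv2.COLOR_RGB2HSV);m=cv2.inRange(h,(0,150,60),(5,255,255))|cv2.inRange(h,(176,150,60),(180,255,255))
n,l,s,ce=cv2.connectedComponentsWithStats(m)
for i in range(1,n):
    if s[i][4]>40: print(s[i],ce[i],onz(w,*ce[i],140))
print('proj knob',proj(w,np.array([538.8,-70,140])))
E
```

```text
[537.531551   -66.68043652 235.09805013] [[-0.002, -0.001, 1.0], [0.001, 1.0, 0.001], [-1.0, 0.001, -0.002]]
[447 215  35  39 987] [464.3768997  234.87436677] [704.95098324 -85.60530455 140.        ]
proj knob [287.22306401 219.77519975]
```

View pics/w1.png

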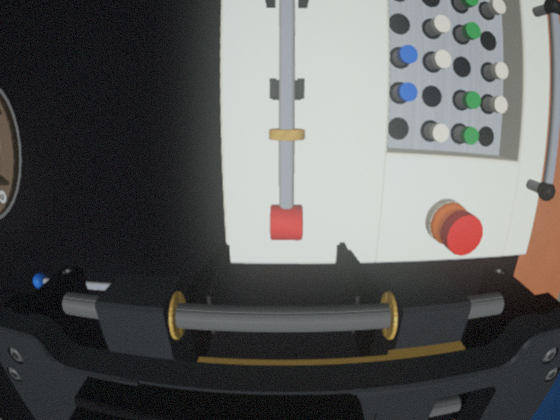

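The wrist view shows the red knob at (287,222), where my estimate projects to (287,220), and the rod runs straight in the image. So the estimate holds to about 1 mm.

Call:
apply_moves --pt "0.35 18 -1 0.3 0" --pt "0.35 18 -1 0.3 0" --pt "0.35 18 -1 0.3 0" --pt "0.35 16 -1 0.3 0" --pt "0.35 12 0 0 0" --pt "0.35 10 0 0 0" --pt "0.35 7 0 0 0" --pt "0.35 4 0 0 0" --pt "0.35 0 0 0 0" --pt "0.35 0 0 0 0"

```text
t: 5.1
eef_pos: [539.5, -71.4, 133.0]
tcp_rot: [-0.09, 1.57, -0.09]
ft_force: [-0.4, 0.0, -0.9]
opening: 0.652
```

```bash
python3 - <<'E'
from h import *
w=cam('wrist');p,R,st=tool();print(p,st['ft_force'])
d=cam('side')
a=cv2.resize(d['pixels'][200:340,200:340],(560,560),interpolation=cv2.INTER_CUBIC)
cv2.imwrite('pics/c2.png',a[:,:,::-1])
print('knob',proj(d,np.array([538.8,-71,140])),(proj(d,np.array([538.8,-71,140]))-200)*4)
E
```

```text
[539.51072437 -71.35145435 133.0520191 ] [0.7582693  0.24581304 0.47528709]
knob [272.57351823 293.57895168] [290.29407293 374.31580674]
```

View pics/c2.png

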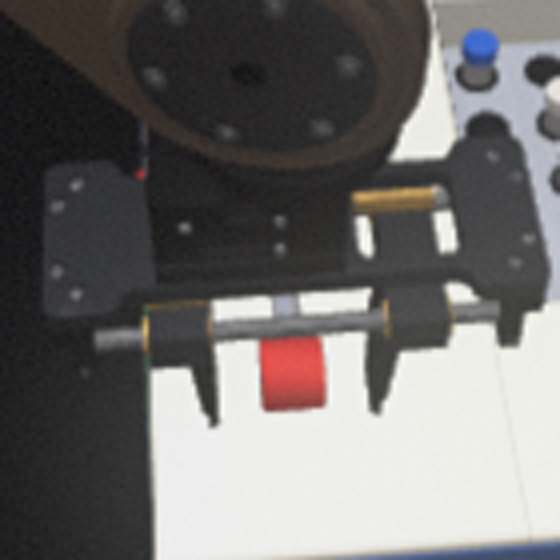

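The knob sits centred between the fingers, at the right height. I'll close on it now.

Call:
apply_moves --pt "0.5 0 0 0 0" --pt "0.65 0 0 0 0" --pt "0.8 0 0 0 0" --pt "0.85 0 0 0 0" --pt "0.85 0 0 0 0" --pt "0.85 0 0 0 0"

```text
t: 5.8
eef_pos: [539.0, -71.3, 132.6]
tcp_rot: [2.825, 1.57, 2.825]
ft_force: [-2.7, -0.7, 0.7]
opening: 0.272
```

```bash
python3 - <<'E'
import numpy as np
a=np.radians(np.arange(180,59,-3));y=200*np.cos(a);z=200*np.sin(a)
for i in range(40): print(f"[0.9, {-(z[i+1]-z[i]):.1f}, {y[i+1]-y[i]:.1f}, 0, 0],",end='\n' if i%10==9 else ' ')
E
```

```text
[0.9, -10.5, 0.3, 0, 0], [0.9, -10.4, 0.8, 0, 0], [0.9, -10.4, 1.4, 0, 0], [0.9, -10.3, 1.9, 0, 0], [0.9, -10.2, 2.4, 0, 0], [0.9, -10.0, 3.0, 0, 0], [0.9, -9.9, 3.5, 0, 0], [0.9, -9.7, 4.0, 0, 0], [0.9, -9.5, 4.5, 0, 0], [0.9, -9.2, 5.0, 0, 0],
[0.9, -8.9, 5.5, 0, 0], [0.9, -8.6, 5.9, 0, 0], [0.9, -8.3, 6.4, 0, 0], [0.9, -8.0, 6.8, 0, 0], [0.9, -7.6, 7.2, 0, 0], [0.9, -7.2, 7.6, 0, 0], [0.9, -6.8, 8.0, 0, 0], [0.9, -6.4, 8.3, 0, 0], [0.9, -5.9, 8.6, 0, 0], [0.9, -5.5, 8.9, 0, 0],
[0.9, -5.0, 9.2, 0, 0], [0.9, -4.5, 9.5, 0, 0], [0.9, -4.0, 9.7, 0, 0], [0.9, -3.5, 9.9, 0, 0], [0.9, -3.0, 10.0, 0, 0], [0.9, -2.4, 10.2, 0, 0], [0.9, -1.9, 10.3, 0, 0], [0.9, -1.4, 10.4, 0, 0], [0.9, -0.8, 10.4, 0, 0], [0.9, -0.3, 10.5, 0, 0],
[0.9, 0.3, 10.5, 0, 0], [0.9, 0.8, 10.4, 0, 0], [0.9, 1.4, 10.4, 0, 0], [0.9, 1.9, 10.3, 0, 0], [0.9, 2.4, 10.2, 0, 0], [0.9, 3.0, 10.0, 0, 0], [0.9, 3.5, 9.9, 0, 0], [0.9, 4.0, 9.7, 0, 0], [0.9, 4.5, 9.5, 0, 0], [0.9, 5.0, 9.2, 0, 0],
```

Call:
apply_moves --pt "0.9 -10.5 0.3 0 0" --pt "0.9 -10.4 0.8 0 0" --pt "0.9 -10.4 1.4 0 0" --pt "0.9 -10.3 1.9 0 0" --pt "0.9 -10.2 2.4 0 0" --pt "0.9 -10.0 3.0 0 0" --pt "0.9 -9.9 3.5 0 0" --pt "0.9 -9.7 4.0 0 0" --pt "0.9 -9.5 4.5 0 0" --pt "0.9 -9.2 5.0 0 0"

```text
t: 6.8
eef_pos: [539.1, -44.2, 233.4]
tcp_rot: [-2.97, 1.57, -2.97]
ft_force: [-2.9, 1.5, -5.6]
opening: 0.274
```

Call:
apply_moves --pt "0.9 -8.9 5.5 0 0" --pt "0.9 -8.6 5.9 0 0" --pt "0.9 -8.3 6.4 0 0" --pt "0.9 -8.0 6.8 0 0" --pt "0.9 -7.6 7.2 0 0" --pt "0.9 -7.2 7.6 0 0" --pt "0.9 -6.8 8.0 0 0" --pt "0.9 -6.4 8.3 0 0" --pt "0.9 -5.9 8.6 0 0" --pt "0.9 -5.5 8.9 0 0"

```text
t: 7.8
eef_pos: [539.2, 29.2, 306.6]
tcp_rot: [-0.906, 1.57, -0.906]
ft_force: [-2.9, -1.7, -3.5]
opening: 0.269
```

Call:
apply_moves --pt "0.9 -5.0 9.2 0 0" --pt "0.9 -4.5 9.5 0 0" --pt "0.9 -4.0 9.7 0 0" --pt "0.9 -3.5 9.9 0 0" --pt "0.9 -3.0 10.0 0 0" --pt "0.9 -2.4 10.2 0 0" --pt "0.9 -1.9 10.3 0 0" --pt "0.9 -1.4 10.4 0 0" --pt "0.9 -0.8 10.4 0 0" --pt "0.9 -0.3 10.5 0 0"

```text
t: 8.8
eef_pos: [539.4, 129.5, 334.4]
tcp_rot: [0.028, 1.569, 0.028]
ft_force: [-5.0, -3.6, 3.3]
opening: 0.272
```

Call:
apply_moves --pt "0.9 0.3 10.5 0 0" --pt "0.9 0.8 10.4 0 0" --pt "0.9 1.4 10.4 0 0" --pt "0.9 1.9 10.3 0 0" --pt "0.9 2.4 10.2 0 0" --pt "0.9 0 0 0 0"

```text
t: 9.4
eef_pos: [539.5, 182.7, 328.0]
tcp_rot: [0.612, 1.566, 0.614]
ft_force: [-4.5, 2.7, 9.2]
opening: 0.265
```

```bash
python3 - <<'E'
from h import *
s=cam('scene');d=cam('side');p,R,st=tool();print(p,st['ft_force'])
a=cv2.resize(s['pixels'][130:330,240:440],(400,400),interpolation=cv2.INTER_CUBIC)
b=cv2.resize(d['pixels'][50:250,180:380],(400,400),interpolation=cv2.INTER_CUBIC)
cv2.imwrite('pics/c3.png',np.hstack([a,b])[:,:,::-1])
E
```

```text
[539.52787549 182.2807346  328.12921866] [-5.26056323  2.54092856  9.06984446]
```

View pics/c3.png

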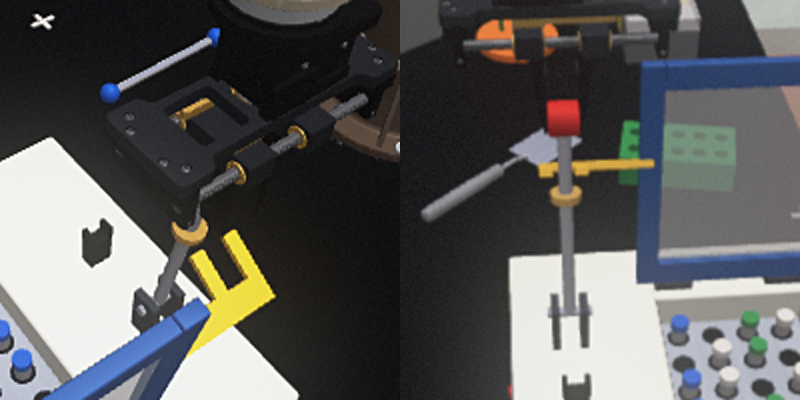

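The rod leans at 75° with the collar below fork height, lined up with the slot in both views. I'll continue down to the stop.

Call:
apply_moves --pt "0.9 2.8 10.0 -0.3 0" --pt "0.9 3.3 9.9 -0.3 0" --pt "0.9 3.8 9.7 0 0" --pt "0.9 2.2 4.8 0 0" --pt "0.9 2.2 4.7 0 0" --pt "0.9 2.4 4.7 0 0" --pt "0.9 0 0 0 0"

```text
t: 10.2
eef_pos: [539.6, 226.8, 312.0]
tcp_rot: [0.638, 1.564, 0.639]
ft_force: [-1.6, 6.5, 10.4]
opening: 0.249
```

```bash
python3 - <<'E'
from h import *
s=cam('scene');d=cam('side');w=cam('wrist');p,R,st=tool();print(p,st['ft_force'],st['opening'])
a=cv2.resize(s['pixels'][180:310,290:420],(400,400),interpolation=cv2.INTER_CUBIC)
b=cv2.resize(d['pixels'][60:190,200:330],(400,400),interpolation=cv2.INTER_CUBIC)
cv2.imwrite('pics/c4.png',np.hstack([a,b])[:,:,::-1])
k=np.array([538.8,230,313]);print('knob home in side crop',(proj(d,k)-[200,60])*400/130+[400,0],'seat',(proj(d,np.array([538.8,199,259.5]))-[200,60])*400/130+[400,0])
E
```

```text
[539.57181902 226.61569454 312.1023012 ] [-1.57089969  6.28201224 11.53892577] 0.2544447523605476
knob home in side crop [582.14350459 121.57507182] seat [587.32522878 227.56583683]
```

View pics/c4.png

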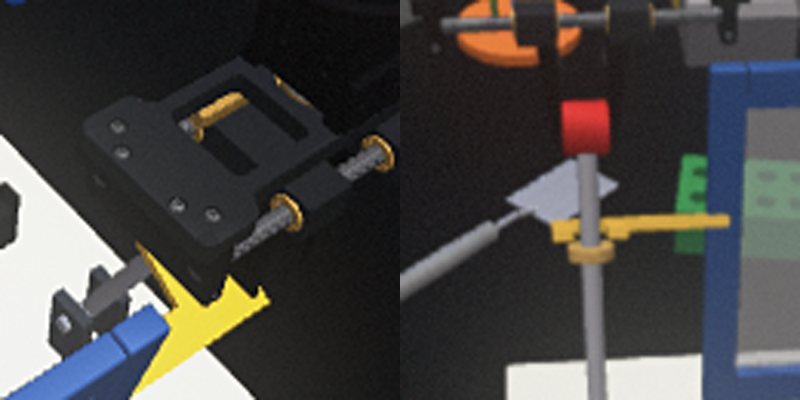

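Call:
apply_moves --pt "0.9 2 0.5 0 0" --pt "0.9 1 1.7 0 0" --pt "0.9 1 1.7 0 0" --pt "0.9 0 0 0 0"

```text
t: 10.75
eef_pos: [539.7, 231.1, 309.3]
tcp_rot: [0.653, 1.561, 0.654]
ft_force: [-4.0, 8.6, 18.9]
opening: 0.254
```

Call:
apply_moves --pt "0.9 0.4 1.7 0 0" --pt "0.9 0.4 1.7 0 0" --pt "0.9 0 0 0 0"

```text
t: 11.05
eef_pos: [539.6, 234.1, 307.9]
tcp_rot: [0.623, 1.562, 0.624]
ft_force: [-3.0, 6.2, 14.9]
opening: 0.251
```

```bash
python3 - <<'E'
from h import *
s=cam('scene');d=cam('side');p,R,st=tool();print(p,st['ft_force'],st['opening'])
h=cv2.cvtColor(d['pixels'],cv2.COLOR_RGB2HSV);m=cv2.inRange(h,(0,150,60),(6,255,255))|cv2.inRange(h,(174,150,60),(180,255,255));m[:60]=0;m[150:]=0;m[:,:230]=0;m[:,330:]=0
n,l,q,ce=cv2.connectedComponentsWithStats(m);i=1+q[1:,4].argmax();print(q[i],ce[i])
for pv in((538.5,130),(538.5,128.7)):
  for a in(75,66,63,60,57): 
    t=np.radians(a);f=lambda r:np.array([pv[0],pv[1]+r*np.cos(t),140+r*np.sin(t)]);print(a,proj(d,f(200)).round(1),proj(d,f(138)).round(1))
E
```

```text
[539.62050243 234.09853413 307.85087851] [-3.34916702  7.91527532 14.93232943] 0.25204034027967065
[252  91  16  19 268] [259.57835821  99.85074627]
75 [260.4 104.6] [261.7 138.9]
66 [259.5 100.5] [261.1 135.3]
63 [259.3  99.8] [260.9 134.5]
60 [259.   99.4] [260.7 134. ]
57 [258.8  99.4] [260.6 133.6]
75 [260.4 105. ] [261.7 139.3]
66 [259.6 100.9] [261.1 135.7]
63 [259.3 100.2] [260.9 134.9]
60 [259.1  99.8] [260.8 134.4]
57 [258.9  99.8] [260.6 134.1]
```

```bash
python3 - <<'E'
from h import *
s=cam('scene')
x0,y0=300,220;k=5
a=cv2.resize(s['pixels'][y0:y0+100,x0:x0+120],None,fx=k,fy=k,interpolation=cv2.INTER_CUBIC)[:,:,::-1].copy()
for an,col in((66,(255,0,255)),(60,(0,255,0)),(54,(255,255,0))):
    t=np.radians(an);f=lambda r:tuple(int(v) for v in (proj(s,np.array([538.5,129.5+r*np.cos(t),140+r*np.sin(t)]))-[x0,y0])*k)
    cv2.line(a,f(0),f(200),col,1)
cv2.imwrite('pics/c5.png',a)
E
```

```text
(no output)
```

View pics/c5.png

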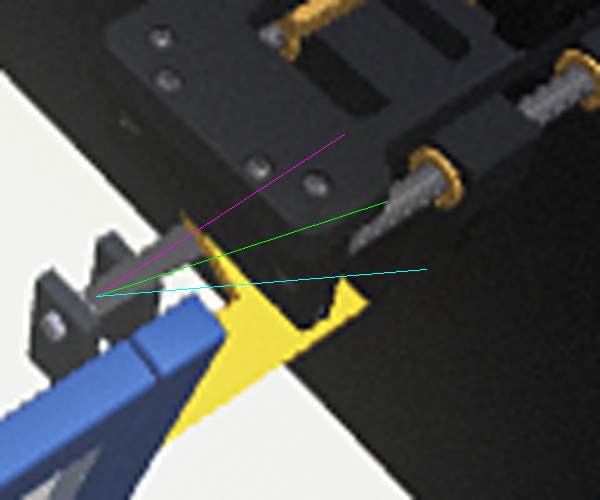

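The rod direction in the scene crop reads about 66°, short of 60°, so the knob has slipped in the pads. I'll let go, lift clear and measure.

Call:
apply_moves --pt "0.7 0 0 0 0" --pt "0.5 0 0 0 0" --pt "0.4 0 0 0 0" --pt "0.4 -10 0 0 0" --pt "0.4 -20 0 0 0" --pt "0.4 -25 0 0 0" --pt "0.4 -25 -10 0 0" --pt "0.4 -20 -20 0 0" --pt "0.4 0 -20 0 0" --pt "0.4 0 -20 0 0"

```text
t: 12.2
eef_pos: [538.7, 161.0, 405.8]
tcp_rot: [0.267, 1.569, 0.268]
ft_force: [0.5, -0.4, 0.3]
opening: 0.6
```

```bash
python3 - <<'E'
from h import *
s=cam('scene');d=cam('side');w=cam('wrist');p,R,st=tool();print(p,st['ft_force'],st['opening'])
a=cv2.resize(s['pixels'][190:310,290:410],(400,400),interpolation=cv2.INTER_CUBIC)
x0,y0,k=200,60,400/130
b=cv2.resize(d['pixels'][60:190,200:330],(400,400),interpolation=cv2.INTER_CUBIC)
cv2.imwrite('pics/c6.png',np.hstack([a,b])[:,:,::-1])
for an in(75,70,66,63,60):
    t=np.radians(an);f=lambda r:np.array([538.5,129.5+r*np.cos(t),140+r*np.sin(t)]);print(an,*[(proj(s,f(r))-[290,190])*400/120 for r in(0,138,200)],[(proj(d,f(r))-[x0,y0])*k+[400,0] for r in(138,200)])
E
```

```text
[538.75613251 161.07659577 405.17977294] [0.27859102 0.08850149 1.34483901] 0.5996018940987833
75 [ 97.98091494 297.4673125 ] [172.96186652 190.4096784 ] [216.91851811 127.64847008] [array([589.85311371, 243.18984455]), array([585.84120688, 137.63667354])]
70 [ 97.98091494 297.4673125 ] [189.08168668 211.94091406] [243.00819191 161.3141226 ] [array([588.75763292, 236.25117835]), array([584.27489836, 129.3761536 ])]
66 [ 97.98091494 297.4673125 ] [201.51055945 229.90975701] [263.16723446 189.67611898] [array([587.95476563, 232.07713744]), array([583.14904296, 124.94161577])]
63 [ 97.98091494 297.4673125 ] [210.49228529 243.73328497] [277.73502361 211.61899163] [array([587.39721803, 229.73969437]), array([582.37996096, 122.84019704])]
60 [ 97.98091494 297.4673125 ] [219.13600554 257.78830399] [291.73578957 234.01144548] [array([586.87883444, 228.07128557]), array([581.67570276, 121.75238538])]
```

View pics/c6.png

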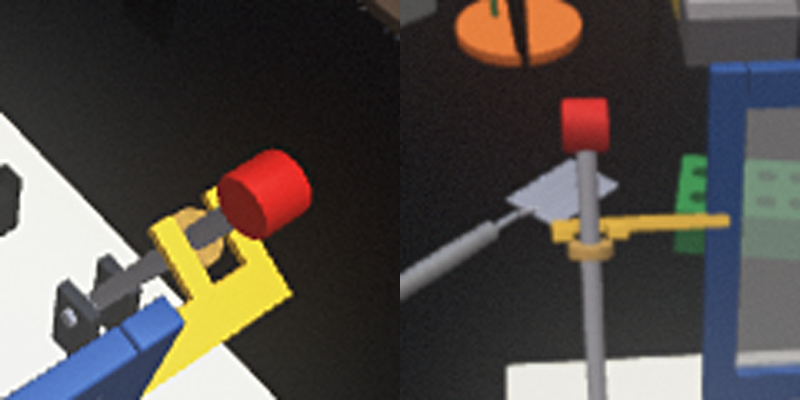

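The view from above now shows the knob at (264,194), which is about 65.5°. The rod is in the slot but roughly 20 mm short at the knob. I'll close the fingers and push the knob home from behind.

Call:
apply_moves --pt "1 0 0 0 0" --pt "1 0 0 0 0" --pt "1 15 0 0 0" --pt "1 20 0 0 0" --pt "1 20 0 0 0" --pt "1 15 0 0 0" --pt "1 8 5 0 0" --pt "1 0 8 0 0" --pt "1 0 8 0 0" --pt "1 0 0 0 0"

```text
t: 13.35
eef_pos: [538.7, 184.0, 327.2]
tcp_rot: [0.373, 1.57, 0.375]
ft_force: [-0.2, -0.6, 0.1]
opening: 0.003
```

Call:
apply_moves --pt "1 0 3 0 0" --pt "1 0 3 0 0" --pt "1 0.5 3 0 0" --pt "1 1 3 0 0" --pt "1 1 3 0 0" --pt "1 1 2 0 0" --pt "1 0 0 0 0"

```text
t: 14.05
eef_pos: [538.6, 200.0, 322.8]
tcp_rot: [1.635, 1.57, 1.636]
ft_force: [0.6, 0.2, -0.2]
opening: 0.005
```

Call:
apply_moves --pt "1 0 2 0 0" --pt "1 0.5 2 0 0" --pt "1 0 0 0 0"

```text
t: 14.35
eef_pos: [538.6, 203.9, 322.4]
tcp_rot: [1.306, 1.571, 1.306]
ft_force: [0.2, -0.5, -0.4]
opening: 0.004
```

```bash
python3 - <<'E'
from h import *
s=cam('scene');d=cam('side');p,R,st=tool();print(p,st['ft_force'],st['opening'])
a=cv2.resize(s['pixels'][190:310,290:410],(400,400),interpolation=cv2.INTER_CUBIC)
b=cv2.resize(d['pixels'][60:190,200:330],(400,400),interpolation=cv2.INTER_CUBIC)
cv2.imwrite('pics/c7.png',np.hstack([a,b])[:,:,::-1])
E
```

```text
[538.61970677 203.86023388 322.53048138] [ 0.38653175 -0.76434617 -1.05012321] 0.004034305496165536
```

View pics/c7.png

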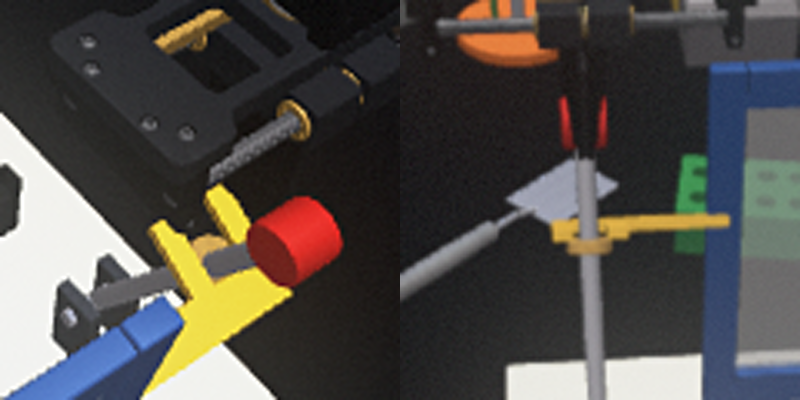

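The knob is now at (294,241), against (292,234) predicted for 60°, so it's at or next to home. I'll push gently until the stop shows in the force reading.

Call:
apply_moves --pt "1 0 1 0 0" --pt "1 0 1 0 0" --pt "1 0 0 0 0"

```text
t: 14.75
eef_pos: [538.6, 205.0, 322.3]
tcp_rot: [-1.734, 1.569, -1.734]
ft_force: [0.7, -5.8, -1.5]
opening: 0.002
```

Call:
apply_moves --pt "1 0 1 0 0" --pt "1 0 0.5 0 0" --pt "1 0 0 0 0" --pt "1 0 0 0 0"

```text
t: 15.15
eef_pos: [538.6, 205.5, 322.2]
tcp_rot: [-1.74, 1.567, -1.74]
ft_force: [-0.2, -12.5, -1.3]
opening: 0.003
```

The stop is firm: 12.5 N for 0.5 mm of travel, at the y I predicted for home (about 204.5). Backing straight off, then up.

Call:
apply_moves --pt "1 0 -4 0 0" --pt "1 0 -10 0 0" --pt "1 0 -15 0 0" --pt "1 -20 -15 0 0" --pt "1 -30 -20 0 0" --pt "1 -30 -30 0 0" --pt "1 -20 -30 0 0" --pt "1 0 -30 0 0" --pt "1 0 -20 0 0" --pt "1 0 0 0 0"

```text
t: 16.15
eef_pos: [538.4, 30.5, 422.7]
tcp_rot: [-0.12, 1.57, -0.122]
ft_force: [0.2, -0.7, -1.3]
opening: 0.004
```

```bash
python3 - <<'E'
from h import *
s=cam('scene');d=cam('side');p,R,st=tool();print(p,st['ft_force'])
a=cv2.resize(s['pixels'][190:310,290:410],(400,400),interpolation=cv2.INTER_CUBIC)
b=cv2.resize(d['pixels'][60:190,200:330],(400,400),interpolation=cv2.INTER_CUBIC)
cv2.imwrite('pics/c8.png',np.hstack([a,b])[:,:,::-1])
E
```

```text
[538.48126713  32.62663546 422.53372435] [-0.33631034 -0.10878789 -0.48975596]
```

View pics/c8.png

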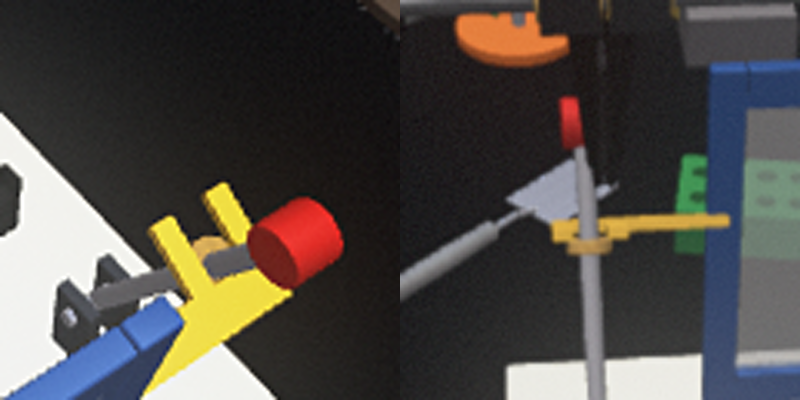

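The rod sits at the bottom of the slot with the collar under the plate and the knob above, at (295,243). The hood is unmoved and the arm is clear, so I'm handing in.

```bash
python3 -c "
from cell import env
print(env.job_done())"
```

```text
the job is handed in; nothing more can be done
None
```

The prop rod is home in the yellow slot, the hood is still standing open, and the arm is clear. I handed the job in at about 16 s of the 42 s allowed.

- **What I did:** I gripped the red knob across its flat ends and swung the rod up over its arc. The knob slipped in the pads near the end and left the rod at about 65.5°, in the slot but roughly 20 mm short at the knob. I let go, lifted clear and pushed the knob home from behind with closed fingers.
- **Last checks:** The push met a firm stop, 12.5 N for 0.5 mm of travel, within about 1 mm of where I expected home. After backing off, the pictures show the collar under the plate, the knob above it, the hood unmoved, and about zero force on the tool.
- **What disagreed:** The scene camera put the knob about 9 px (in the enlarged crop) past where 60° was predicted. That is about 1° and within the 2 mm calibration error. The side camera hardly shows the rod's angle in this position, so I did not rely on it.

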